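# Hold the blank cell in the light path of the syrup photometer

### The arm

A 6-joint arm with a two-finger parallel gripper is mounted at the origin on the work surface; the furniture and walls round the work are solid. World frame = base frame: x ahead of the robot, y to its left, z up, the work surface at z = 0. Lengths are in m, angles in degrees, forces in N, time in s.
With the tool pointing down it reaches from about 0.25 to 0.725 m from the base axis. Payload 9.7 kg.
Tool frame: the origin (TCP) lies between the finger pads; the fingertips stand bot.tcp_to_tips ahead of it and the grasp point (between the pads) lies 11 mm behind it (bot.tcp_to_tips is the distance from the TCP to the fingertips, in m); z points along the fingers, y is the line along which they close (so a half turn about z gives the same grasp; the last joint's range is limited). The gripper opens to 85 mm and grips with 20 to 120 N. Pads are 22 mm wide; open, the fingers measure 114 mm over their backs; the gripper's body (76 mm by 85 mm) begins 54 mm behind the grasp point. The pads swing forward as they close: fully open they stand 13 mm farther back than shut.
Start: joints at [-73.625, 4.979, 10.078, 95.1, 0, 90], TCP at [0.155, -0.528, 0.239] pointing down, gripper open.
Joint ranges: [-179.16, 179.16], [-48.56, 103.87], [-65.8, 70.77], [-126.05, 130.52], [-82.76, 87.17], [-180, 180]. Speed limits (degrees/s): [127.2, 127.2, 147.25, 180, 180, 180].

### API

Orientations are given as [roll, pitch, yaw] about the fixed x, y, z axes, in that order (R = Rz(yaw) Ry(pitch) Rx(roll)).
In Python, from workcell import bot gives the robot as it stands. The module is installed in compiled form; this text tells all that it offers.
- The arm moves only by the tool carry_out, never from a script. Its arguments are lists of equal length, an entry for each row: "linear": the shift along the world's x, y, z normalised to -1 to 1, where 1 is 2 cm, a list of three; "rotation": the turn, a rotation vector about the world's x, y, z normalised to -1 to 1, where 1 is 8 degrees, a list of three; "grip": the closure, from -1 (fully open) to 1 (shut). In form: {"linear": [[tx, ty, tz], ...], "rotation": [[rx, ry, rz], ...], "grip": [grip, ...]}. A call has 1 to 12 rows; each row shifts and turns the commanded pose from where the row before left it; what a row does not reach is not made up. A row lasts 1/10 s, in which the tool goes at most 50 mm and 8.59 degrees, less where a joint would pass 70% of its speed; a pose out of reach is approached as far as the arm can. A call with a number of a shift or a turn outside -1 to 1 is refused whole. A call with a gripper value outside its range is refused whole. The fingers move at their own pace and stop on an object; "grip_force" is the grip in N (left out, the last holds). Time passes only in rows, so rows that do not move let the fingers close. It gives the time, the measured TCP pose, the force, the opening and the grip force at its end, in the units of the state.
- bot.get_obs(): the state, without advancing time (a new reading comes with each control period).
- bot.camera(name): name is "scene" or "side" or "wrist"; returns the picture (480x640x3 uint8, blue, green, red); there is no depth.
- bot.camera_model(name): a dict with "fx", "fy", "cx", "cy" (pixels), "camera_from_world" (4x4, takes a point from world to camera coordinates). Camera axes: x right, y up, looking along -z (the intrinsics and any distortion apply to the point x, -y, -z); pixel columns grow to the right and rows downward; lengths in m; the calibration is good to about 2 mm. A picture is of the moment at which its call begins: read the wrist's pose just before it. camera_model takes no time and is no camera call; for the wrist camera it gives the pose at the moment of the call.
- bot.job_done(): hands the job in; it is judged then, once.
The state is a dict: "time": time; "q": joint angles; "qd": joint speeds; "joint_efforts": joint torques, N m; "ee_pos": TCP position; "tcp_rot": TCP orientation; "wrist_force": force on the tool from outside, world axes, zero at the start; "torque": the same for the moment, N m; "opening": finger opening in m; "grasp_force": force on a finger pad.
Only numpy, scipy, OpenCV 4.12 (cv2) and the standard library are available. Lean on these libraries where they do the work, as an engineer would, in place of code of your own. Each camera call takes 0.05 s, during which the arm holds its last target. There are 200 camera calls.

### The job

Zero the syrup photometer with the empty long cell: turn the shutter knob on its lamp head clockwise until it clicks over and the shutter stays open, then take the long glass cell (not the short one) out of the wooden rack by its frosted sides only, never touching the clear end windows. Carry it to the photometer without knocking the instrument with it and finish holding it there: upright in the middle of the gap between the two heads, windows square to the beam, the beam passing through the middle of the windows, and the cell touching nothing but the fingers; do not set it down or let go. Leave the short cell, the jar and the mug where they are.

Things in the scene. Friction and masses are not known exactly. Their poses are not given: they have to be found in the camera images.
- photometer: Bench photometer, fixed: dark steel base 110 x 236 mm, top at z 16 mm, with two white heads (80 mm wide, tops at z 92 mm) facing across a 64 mm gap, open above and at own +x and -x. Origin: worktop level under mid-gap, z up. Lamp head with the black shutter knob at own y +32 to +108 mm, detector head with display (on its own -x side) at own y -32 to -110 mm. The beam runs level along own y
- beam_mid (a point): The middle of the light path: on the beam, halfway between the heads, 60 mm above the worktop; axes as the photometer's. The beam (about 8 mm thick) runs along its y axis
- shutter_knob (a joint): Shutter knob on the lamp head, rad: 0 = shutter closed (at the start), grows clockwise seen from above to the stop at 1.05 = open. A sprung detent holds it at either end: it pushes back up to half way (0.52 rad; 0.1 N m at the start, easing off), then snaps on to 1.05 by itself
- knob_grip (a point): On the knob's vertical axis, at gripping height, z 121 mm (own y = +70 mm of the photometer); its axes turn with the knob. The knob is a black upright bar 36 mm long (this point's own y, parallel to the photometer's y while closed), 12 mm thick (own x), from z 99 to 127 mm, on a round skirt 38 mm across whose top is at z 99 mm
- long_cell: Long glass cell, empty, capped: 24 (own x) x 40 (own y) x 76 mm tall, about 0.1 kg; the top 6 mm is a narrower grey cap. Origin: centre of its underside, z up. It stands in a rack pocket, underside at z 6 mm. Frosted dull white sides: the long faces at own x = +-12 mm. Clear windows: the end faces at own y = +-20 mm. The light passes along own y, either way round
- long_cell_frosted: The two frosted side walls of the long cell (the long faces, 36 mm long, 6 to 70 mm above its underside), the only place where it may be gripped. Same origin and axes as the long cell
- long_cell_clear: The two clear windows of the long cell (2 mm panes fused on the ends, 21 mm wide, 6 to 70 mm above its underside), not to be touched. Same origin and axes as the long cell
- long_cell_window (a point): Middle of the long cell between its two windows, 34 mm above its underside; this point belongs on the beam. Axes as the cell's
- short_cell: The short glass cell, a bystander in the other pocket: like the long one but only 20 mm long (24 mm own x, 20 mm own y, 76 mm tall). Origin: centre of its underside
- cell_rack: Beech rack block 58 mm (own x) x 140 mm (own y) x 20 mm tall, fixed to the worktop, with two pockets (27 x 43 mm, 14 mm deep) at own y = -33 and +33 mm; either may hold the long cell. The cells' axes are parallel to the rack's. Origin: centre of its underside
- jar: Closed jar, 64 mm diameter, 94 mm tall, a bystander. Origin: centre of its underside
- mug: Mug, 80 mm diameter with a handle, 94 mm tall, a bystander. Origin: under its middle
Things that resemble listed ones, but are neither listed nor needed, are in the scene too. Leave any pink look-alike of the long_cell alone.

How it is judged (in metres and radians):
On the way, in this order (a step that is already met when the one before it is completed fails the run):
1. the shutter knob has clicked over to its open stop (value of joint shutter_knob above 0.95 rad), for 0.2 s.
2. the long cell is lifted out of the rack, gripped on its frosted sides (height (world z) of long_cell above 0.023 m and contact force between the fingers and long_cell_frosted above 1 N and value of joint shutter_knob above 0.95 rad), for 0.2 s.
At the end, for the whole second after the job is handed in: Knob at open stop (over 0.95 rad); fingers hold the long cell by its frosted sides only; it is still, upright and square to the beam (0.1 rad), window middle within 5 mm sideways, 8 mm in height, 9 mm along the beam, free of the photometer; short cell within 15 mm, jar and mug 20 mm of their start (value of joint shutter_knob above 0.95 rad and contact force between the fingers and long_cell_frosted above 1 N and contact force between the fingers and long_cell_clear below 0.2 N and x of long_cell_window in the frame of beam_mid between -0.005 and 0.005 m and z of long_cell_window in the frame of beam_mid between -0.008 and 0.008 m and y of long_cell_window in the frame of beam_mid between -0.009 and 0.009 m and angle between the y axis of long_cell and the y axis of photometer, either way round below 0.1 rad and angle between each of long_cell, short_cell's own z axis and vertical below 0.1 rad and contact force between long_cell and photometer below 0.05 N and linear speed of long_cell below 0.02 m/s and distance of short_cell from where it was at the start of the episode below 0.015 m and distance of each of jar, mug from where it was at the start of the episode below 0.02 m); the arm keeps its last pose, push and grip.
It fails at once if the fingers touched the clear windows of the long cell (contact force between the fingers and long_cell_clear above 0.3 N).
It fails at once if the long cell was knocked against the photometer (contact force between long_cell and photometer above 2 N).
It fails at once if the short cell was taken out or tipped (distance of short_cell from where it was at the start of the episode above 0.03 m or angle between short_cell's own z axis and vertical above 0.3 rad).
It fails at once if the jar or the mug was pushed or tipped (distance of any of jar, mug from where it was at the start of the episode above 0.03 m or angle between any of jar, mug's own z axis and vertical above 0.4 rad).
It also fails if it takes over 53 s, if anything falls off the work surface, if the arm or the gripper's body presses on something with over 40 N, if the wrist force passes 120 N, or if a joint passes its speed limit or range.

## Working session

There is one attempt and no reset: what is moved stays moved. The work goes in short steps, Python scripts to look and compute and a tool call to move; the robot and the scene stay as the last step left them, time stands still between calls to the robot, and variables do not carry over. Pictures are saved under pics/ and viewed, at most 10 in all, crops included, and the job is handed in when it is done.

Besides the shell and the picture viewer there is one more tool, called after "Call:" as name(argument=value, ...) on one line, values as JSON. carry_out: Moves the arm, as the interface text tells. Its arguments: {"type":"object","properties":{"linear":{"type":"array","items":{"type":"array","items":{"type":"number"}}},"rotation":{"type":"array","items":{"type":"array","items":{"type":"number"}}},"grip":{"type":"array","items":{"type":"number"}},"grip_force":{"type":"number"}},"required":["linear","rotation","grip"]}

```bash
mkdir -p pics
cat > h.py <<'E'
import numpy as np,cv2
from workcell import bot
def ray(m,u,v):
    T=np.array(m["camera_from_world"]);R=T[:3,:3];c=-R.T@T[:3,3]
    d=np.array([(u-m["cx"])/m["fx"],-(v-m["cy"])/m["fy"],-1.0]);return c,R.T@d
def onz(m,u,v,z):
    c,d=ray(m,u,v);return c+d*(z-c[2])/d[2]
def proj(m,p):
    T=np.array(m["camera_from_world"]);q=T[:3,:3]@np.array(p)+T[:3,3]
    return m["fx"]*q[0]/-q[2]+m["cx"], m["cy"]-m["fy"]*q[1]/-q[2]
E
python3 - <<'E'
from h import *
for n in ["scene","side","wrist"]:
    cv2.imwrite(f"pics/{n}0.png",bot.camera(n)); m=bot.camera_model(n)
    print(n,{k:v for k,v in m.items()if k!="camera_from_world"},np.round(ray(m,320,240),3).tolist())
o=bot.get_obs();print(o,bot.tcp_to_tips)
E
```

```text
scene {'fx': 527.7372754416342, 'fy': 527.7372754416342, 'cx': 320.61481534714534, 'cy': 238.50356420080038} [[0.076, -0.718, 1.034], [0.394, 0.506, -0.767]]
side {'fx': 573.8701459805592, 'fy': 573.8701459805592, 'cx': 328.5697818201117, 'cy': 238.938510170747} [[0.362, 0.759, 0.905], [0.185, -0.711, -0.679]]
wrist {'fx': 331.06049735168375, 'fy': 331.06049735168375, 'cx': 315.7255226074744, 'cy': 237.93592935706144} [[0.218, -0.509, 0.374], [-0.249, -0.085, -0.965]]
{'time': 0.15, 'q': array([-7.36258801e+01,  5.00366338e+00,  1.00448977e+01,  9.50998136e+01,
       -1.41195912e-03,  9.00007253e+01]), 'qd': array([ 0.01505629, -0.07382885,  0.22007986,  0.00972625, -0.03541423,
       -0.00326359]), 'joint_efforts': array([-2.46462250e-04, -5.20761359e+01,  4.65044367e+01,  1.38668617e-02,
       -2.45763039e-05,  1.76407582e-05]), 'ee_pos': array([ 0.15499529, -0.52753263,  0.23874796]), 'tcp_rot': array([-1.79941421e+02,  1.41269990e-03,  1.63733961e+01]), 'wrist_force': array([-0.18477208, -0.54038027,  0.00676147]), 'torque': array([0.03931338, 0.02866662, 0.00392544]), 'grasp_force': 0.0, 'opening': 0.08557388081156324} 0.008
```

View pics/scene0.png

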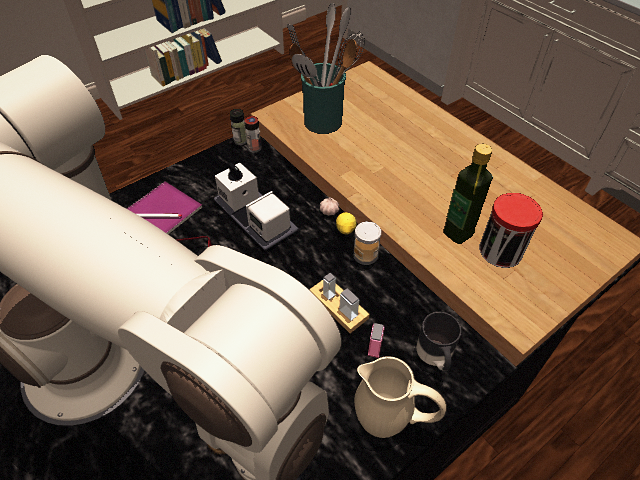

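View pics/side0.png

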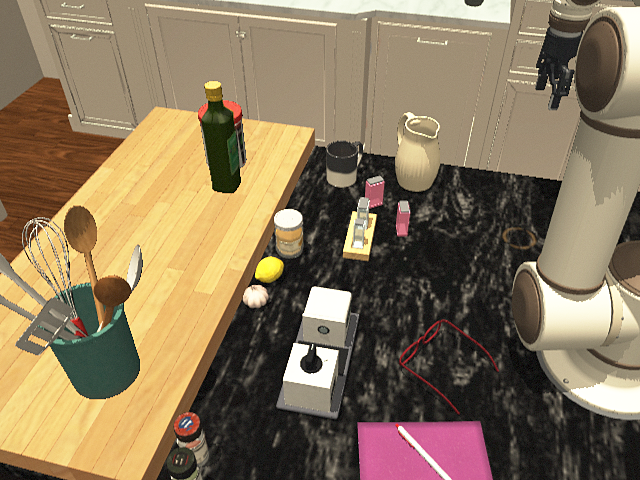

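The scene view shows the knob at (236,172), lamp head (236,187), detector head (269,216), the rack (338,303) and the jar (367,243). In the rack stand two grey-capped cells, at (329,287) and (349,303). Pink look-alikes stand at scene (376,340), and at side (375,190) and (403,218); these stay put. Next, a close crop.

Run:
```python
from h import *
s=cv2.imread("pics/scene0.png");d=cv2.imread("pics/side0.png")
r=lambda im,x,y,w,h:cv2.resize(im[y:y+h,x:x+w],(400,300),interpolation=cv2.INTER_CUBIC)
a=np.vstack([np.hstack([r(s,205,155,100,75+15-15),r(s,300,262,100,75)]),np.hstack([r(d,260,285,200-0,150),r(d,330,190,100,75)])])
cv2.imwrite("pics/c1.png",a)
```

```text
(no output)
```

View pics/c1.png

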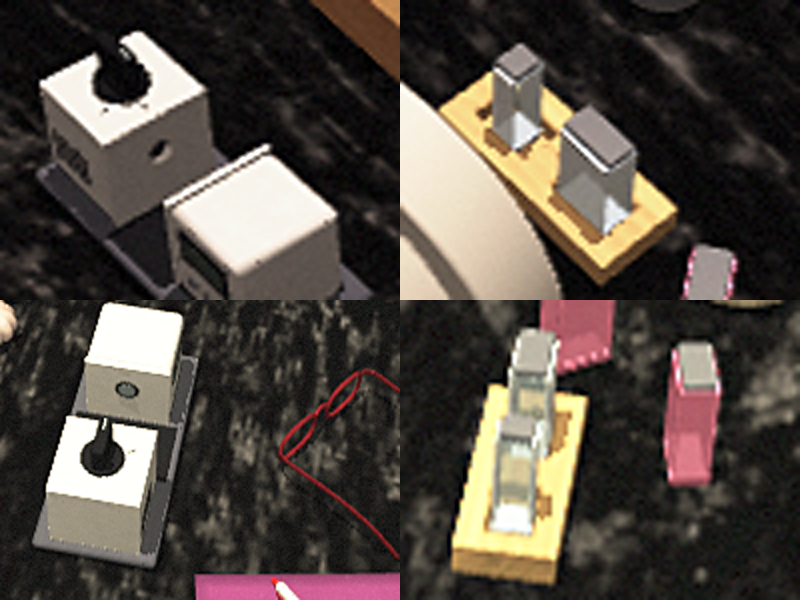

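The crop shows the long cell is the grey-capped one at scene (350,297), on the rack end away from the photometer. The short one is at (329,280), and the pink ones are look-alikes. Next I turn the corners into positions.

Run:
```python
from h import *
S=bot.camera_model("scene");D=bot.camera_model("side")
def q(m,pts,ox,oy,sc,cx,cy,z):
    return np.array([onz(m,ox+(x-cx)/sc-.5+.5/sc,oy+(y-cy)/sc-.5+.5/sc,z) for x,y in pts])
def show(n,P):
    e=np.diff(np.vstack([P,P[:1]]),axis=0)[:,:2]
    print(n,P[:,:2].round(4).tolist(),'c',P.mean(0)[:2].round(4),'L',np.linalg.norm(e,axis=1).round(4),'ang',np.degrees(np.arctan2(e[:,1],e[:,0])).round(1))
show('lampS',q(S,[(42,82),(145,33),(210,88),(103,147)],205,155,4,0,0,.092))
show('lampD',q(D,[(60,416),(155,426),(147,495),(48,488)],260,285,2,0,300,.092))
show('rackD',q(D,[(497,385),(588,397),(557,558),(453,550)],330,190,4,400,300,.020))
show('rackS',q(S,[(490,72),(677,212),(603,265),(440,107)],300,262,4,400,0,.020))
show('capS',q(S,[(585,105),(637,142),(613,167),(560,128)],300,262,4,400,0,.082))
show('capD',q(D,[(521,331),(558,334),(553,370),(513,368)],330,190,4,400,300,.082))
show('shortcapS',q(S,[(518,44),(543,60),(522,79),(495,63)],300,262,4,400,0,.082))
show('skirtS',q(S,[(92,82),(150,82)],205,155,4,0,0,.099))
show('skirtD',q(D,[(81,460),(124,460)],260,285,2,0,300,.099))
```

```text
lampS [[0.4805, 0.2439], [0.5587, 0.2431], [0.5635, 0.1725], [0.4804, 0.1687]] c [0.5208 0.207 ] L [0.0782 0.0708 0.0832 0.0752] ang [  -0.6  -86.1 -177.4   89.9]
lampD [[0.5692, 0.1769], [0.4863, 0.1673], [0.4769, 0.2365], [0.5579, 0.2497]] c [0.5226 0.2076] L [0.0835 0.0699 0.082  0.0737] ang [-173.4   97.7    9.3  -81.2]
rackD [[0.5496, -0.2874], [0.4946, -0.2898], [0.4867, -0.1493], [0.544, -0.1415]] c [ 0.5187 -0.217 ] L [0.0551 0.1407 0.0578 0.146 ] ang [-177.6   93.2    7.7  -87.8]
rackS [[0.527, -0.1478], [0.5505, -0.2878], [0.4959, -0.2884], [0.4886, -0.1496]] c [ 0.5155 -0.2184] L [0.142  0.0546 0.139  0.0384] ang [ -80.5 -179.4   93.     2.7]
capS [[0.5268, -0.2319], [0.5335, -0.2677], [0.513, -0.272], [0.5065, -0.2352]] c [ 0.52   -0.2517] L [0.0364 0.021  0.0373 0.0206] ang [ -79.4 -168.3  100.1    9.3]
capD [[0.5331, -0.2648], [0.5119, -0.2673], [0.5086, -0.2347], [0.5308, -0.2309]] c [ 0.5211 -0.2494] L [0.0213 0.0328 0.0225 0.034 ] ang [-173.3   95.8    9.6  -86.2]
shortcapS [[0.5236, -0.1771], [0.5277, -0.1943], [0.5105, -0.1972], [0.5054, -0.1795]] c [ 0.5168 -0.187 ] L [0.0176 0.0175 0.0184 0.0184] ang [ -76.5 -170.3  106.     7.5]
skirtS [[0.5029, 0.2171], [0.5324, 0.1942]] c [0.5177 0.2056] L [0.0373 0.0373] ang [-37.8 142.2]
skirtD [[0.5374, 0.2212], [0.5025, 0.2126]] c [0.5199 0.2169] L [0.036 0.036] ang [-166.   14.]
```

Photometer: lamp head centre is about (0.522, 0.207), yaw about +4°. Long cell is about (0.520, -0.250). I'll move toward the photometer and refine with the wrist camera.

Call:
carry_out(linear=[[0.55, 0.98, 0], [0.55, 0.98, 0], [0.55, 0.98, 0], [0.55, 0.98, 0], [0.55, 0.98, 0], [0.55, 0.98, 0], [0.55, 0.98, 0], [0.55, 0.98, 0], [0.55, 0.98, 0], [0.55, 0.98, 0], [0.55, 0.98, 0], [0.55, 0.98, 0]], rotation=[[0, 0, 0.3], [0, 0, 0.3], [0, 0, 0.3], [0, 0, 0.3], [0, 0, 0.3], [0, 0, 0.3], [0, 0, 0.3], [0, 0, 0.3], [0, 0, 0.3], [0, 0, 0.3], [0, 0, 0.3], [0, 0, 0.3]], grip=[-1, -1, -1, -1, -1, -1, -1, -1, -1, -1, -1, -1])

```text
time: 1.35
ee_pos: [0.2873, -0.2916, 0.2391]
tcp_rot: [-180.0, 0.0, 45.3]
wrist_force: [0.7, -0.1, 0.3]
opening: 0.0855
grasp_force: 0.0
```

Call:
carry_out(linear=[[0.55, 0.98, 0], [0.55, 0.98, 0], [0.55, 0.98, 0], [0.55, 0.98, 0], [0.55, 0.98, 0], [0.55, 0.98, 0], [0.55, 0.98, 0], [0.55, 0.98, 0], [0.55, 0.98, 0], [0.55, 0.98, 0], [0.55, 0.98, 0], [0.55, 0.98, 0]], rotation=[[0, 0, 0.3], [0, 0, 0.3], [0, 0, 0.3], [0, 0, 0.3], [0, 0, 0.3], [0, 0, 0.3], [0, 0, 0.3], [0, 0, 0.3], [0, 0, 0.3], [0, 0, 0.3], [0, 0, 0.3], [0, 0, 0.3]], grip=[-1, -1, -1, -1, -1, -1, -1, -1, -1, -1, -1, -1])

```text
time: 2.55
ee_pos: [0.4193, -0.0564, 0.2391]
tcp_rot: [-180.0, 0.0, 74.1]
wrist_force: [0.1, -0.5, -0.2]
opening: 0.0852
grasp_force: 0.0
```

Call:
carry_out(linear=[[0.55, 0.98, 0], [0.55, 0.98, 0], [0.55, 0.98, 0], [0.55, 0.98, 0], [0.55, 0.98, 0], [0.55, 0.98, 0], [0.55, 0.98, 0], [0.55, 0.98, 0], [0.55, 0.98, 0], [0, 0, 0], [0, 0, 0]], rotation=[[0, 0, 0.3], [0, 0, 0.3], [0, 0, 0.3], [0, 0, 0.3], [0, 0, 0.3], [0, 0, 0.3], [0, 0, 0.3], [0, 0, 0.3], [0, 0, 0.3], [0, 0, 0], [0, 0, 0]], grip=[-1, -1, -1, -1, -1, -1, -1, -1, -1, -1, -1])

```text
time: 3.65
ee_pos: [0.5179, 0.1192, 0.2388]
tcp_rot: [-179.9, 0.0, 95.6]
wrist_force: [0.3, -0.3, -0.8]
opening: 0.0855
grasp_force: 0.0
```

Run:
```python
from h import *
np.save("m1.npy",bot.camera_model("wrist"),allow_pickle=True)
cv2.imwrite("pics/w1.png",bot.camera("wrist"));cv2.imwrite("pics/s1.png",bot.camera("scene"))
o=bot.get_obs();print(o["time"],o["ee_pos"],o["tcp_rot"])
```

```text
3.75 [0.51772086 0.1185954  0.23926748] [-1.79981597e+02  9.92310221e-03  9.55236036e+01]
```

View pics/w1.png

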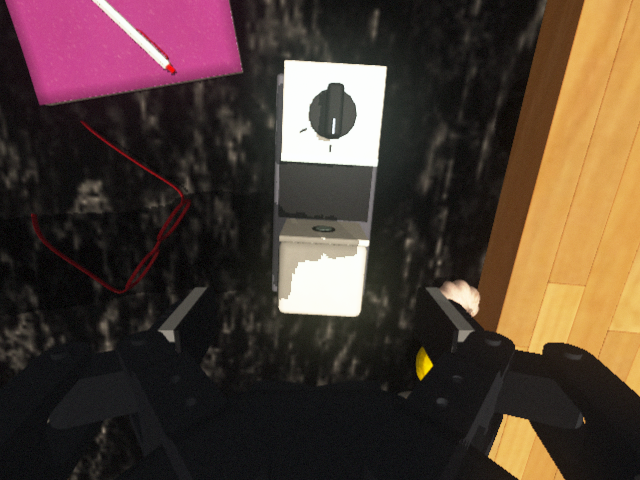

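The wrist view shows the lamp top with corners near (286,61), (386,66), (379,166), (281,161). The knob centre is near (333,112), its bar running along the photometer's y. The detector head is at (322,270).

Run:
```python
from h import *
m=np.load("m1.npy",allow_pickle=True).item();im=cv2.imread("pics/w1.png")
g=im[40:175,260:410].min(2);mk=(g>185).astype(np.uint8)
n,l,st,_=cv2.connectedComponentsWithStats(mk);k=1+st[1:,4].argmax()
pts=np.argwhere(l==k)[:,::-1]+[260,40]
P=np.array([onz(m,u,v,.092)[:2] for u,v in pts],np.float32)
r=cv2.minAreaRect(P*1000);print("lamp",r,st[k])
mk=(im[70:150,295:372].max(2)<70).astype(np.uint8)
n,l,st,c=cv2.connectedComponentsWithStats(mk);k=1+st[1:,4].argmax()
cs=np.argwhere(l==k)[:,::-1]+[295,70]
print(st[k],c[k]+[295,70]);(u,v),rad=cv2.minEnclosingCircle(cs.astype(np.float32))
print("skirt",u,v,rad,onz(m,u,v,.099))
# bar top: z .127
for p in [(336,84),(333,135),(333,112)]:print(onz(m,*p,.127),onz(m,*p,.099))
# detector far/near corners
for p in [(281,240),(368,243),(362,316),(279,311)]:print(onz(m,*p,.092)[:2])
# base inner edges in the gap z=.016
for p in [(279,165),(276,290),(283,75)]:print('base',onz(m,*p,.016)[:2])
```

```text
lamp ((522.9088134765625, 212.36410522460938), (80.07887268066406, 76.22733306884766), 2.1777737140655518) [  21   20  105  107 7919]
[ 23  14  22  55 227] [326.33480176 117.45814978]
skirt 330.7137145996094 110.99604034423828 27.005577087402344 [0.52122512 0.21430615 0.099     ]
[0.52207359 0.22890434 0.127     ] [0.52314548 0.23399135 0.099     ]
[0.52371947 0.19538736 0.127     ] [0.52497778 0.19667841 0.099     ]
[0.52201716 0.21071964 0.127     ] [0.52308267 0.21374714 0.099     ]
[0.48934623 0.10440105]
[0.5662313  0.10914233]
[0.57041934 0.03783556]
[0.49232072 0.03539314]
base [0.47520559 0.16481964]
base [0.48151614 0.02196376]
base [0.47316944 0.25214113]
```

Call:
carry_out(linear=[[0.05, 0.93, 0], [0.05, 0.93, 0], [0.05, 0.93, 0], [0.05, 0.93, -0.3], [0.05, 0.93, -0.3], [0, 0, -0.9], [0, 0, -0.9], [0, 0, -0.9], [0, 0, -0.9], [0, 0, -0.9], [0, 0, -0.8], [0, 0, 0]], rotation=[[0, 0, -0.2], [0, 0, -0.19], [0, 0, 0], [0, 0, 0], [0, 0, 0], [0, 0, 0], [0, 0, 0], [0, 0, 0], [0, 0, 0], [0, 0, 0], [0, 0, 0], [0, 0, 0]], grip=[-1, -1, -1, -1, -1, -1, -1, -1, -1, -1, -1, -1])

```text
time: 4.95
ee_pos: [0.5219, 0.2109, 0.1194]
tcp_rot: [-179.8, 0.1, 92.4]
wrist_force: [-0.1, -0.3, -0.4]
opening: 0.0855
grasp_force: 0.0
```

Call:
carry_out(linear=[[0, 0, -0.45], [0, 0, 0], [0, 0, 0], [0, 0, 0], [0, 0, 0], [0, 0, 0], [0, 0, 0], [0, 0, 0]], rotation=[[0, 0, 0], [0, 0, 0], [0, 0, 0], [0, 0, 0], [0, 0, 0], [0, 0, 0], [0, 0, 0], [0, 0, 0]], grip=[0.3, 0.6, 1, 1, 1, 1, 1, 1], grip_force=30)

```text
time: 5.75
ee_pos: [0.5219, 0.2122, 0.113]
tcp_rot: [-179.9, -0.0, 92.5]
wrist_force: [-8.3, -1.0, 6.8]
opening: 0.0113
grasp_force: 31.4
```

Call:
carry_out(linear=[[0, 0, 0], [0, 0, 0], [0, 0, 0], [0, 0, 0], [0, 0, 0], [0, 0, 0], [0, 0, 0], [0, 0, 0], [0, 0, 0], [0, 0, 0]], rotation=[[0, 0, -0.8], [0, 0, -0.8], [0, 0, -0.8], [0, 0, -0.8], [0, 0, -0.8], [0, 0, -0.8], [0, 0, -0.8], [0, 0, -0.8], [0, 0, -0.8], [0, 0, 0]], grip=[1, 1, 1, 1, 1, 1, 1, 1, 1, 1])

```text
time: 6.75
ee_pos: [0.5218, 0.2121, 0.113]
tcp_rot: [-179.9, 0.1, 34.7]
wrist_force: [-9.3, -0.9, 7.5]
opening: 0.0118
grasp_force: 31.4
```

```bash
python3 -c "
from h import *
o=bot.get_obs();print(o['ee_pos'],o['tcp_rot'],o['wrist_force'],o['torque'],o['opening'])"
```

```text
[0.52184295 0.21205322 0.11301235] [-1.79942423e+02  9.47795021e-02  3.46511685e+01] [-9.31819584 -0.90085956  7.53809397] [-0.40270917  1.70111327 -0.10851954] 0.011825292771134218
```

Call:
carry_out(linear=[[0, 0, 0], [0, 0, 0], [0, 0, 0], [0, 0, 0], [0, 0, 0], [0, 0, 1], [0, 0, 1], [0, 0, 1], [0, -0.5, 1], [0, -1, 1], [0, -1, 1], [0, -1, 0.3]], rotation=[[0, 0, -0.3], [0, 0, 0], [0, 0, 0], [0, 0, 0], [0, 0, 0], [0, 0, 0], [0, 0, 0], [0, 0, 0], [0, 0, 1], [0, 0, 1], [0, 0, 1], [0, 0, 1]], grip=[1, 1, -0.2, -0.2, -0.2, -0.2, -0.2, -0.2, -0.2, -0.2, -0.2, -0.2])

```text
time: 7.95
ee_pos: [0.5237, 0.1416, 0.2406]
tcp_rot: [179.9, -0.1, 64.8]
wrist_force: [-0.5, -0.3, -0.9]
opening: 0.0515
grasp_force: 0.0
```

Call:
carry_out(linear=[[0, -1, 0], [0, -1, 0], [0, 0, 0], [0, 0, 0]], rotation=[[0, 0, 1], [0, 0, 1], [0, 0, 1], [0, 0, 0.4]], grip=[-0.2, -0.2, -0.2, -0.2])

```text
time: 8.35
ee_pos: [0.5233, 0.1014, 0.2384]
tcp_rot: [180.0, 0.0, 91.9]
wrist_force: [0.4, -0.1, -0.6]
opening: 0.0511
grasp_force: 0.0
```

Run:
```python
from h import *
m=bot.camera_model("wrist");np.save("m2.npy",m,allow_pickle=True)
im=bot.camera("wrist");cv2.imwrite("pics/w2.png",im)
o=bot.get_obs();print(o["time"],o["ee_pos"],o["tcp_rot"],o["opening"])
u,v=map(int,proj(m,(.522,.212,.1)));print(u,v)
cr=im[max(0,v-60):v+180,max(0,u-120):u+120];cv2.imwrite("pics/c2.png",cv2.resize(cr,None,fx=2,fy=2))
x0,x1,y0,y1=u-75,u+75,max(0,v-70),v+65
g=im[y0:y1,x0:x1].min(2);n,l,st,_=cv2.connectedComponentsWithStats((g>185).astype(np.uint8));k=1+st[1:,4].argmax()
P=np.array([onz(m,a+x0,b+y0,.092)[:2] for b,a in np.argwhere(l==k)],np.float32)
print(st[k],(x0,y0),cv2.minAreaRect(P*1000))
S=bot.camera_model("side")
for p in [(692,345),(575,300),(690,485)]:print(onz(S,330+(p[0]-400)/4,190+(p[1]-300)/4,.076 if p[1]<400 else 0))
```

```text
8.4 [0.52324225 0.10169806 0.23835582] [ 1.79980536e+02 -7.75787886e-04  9.19637112e+01] 0.05099528242273327
317 88
[  24   17  105  106 8301] (242, 18) ((522.6825561523438, 212.28060913085938), (80.5790023803711, 75.99571990966797), 2.532921075820923)
[ 0.4353291  -0.28255132  0.076     ]
[ 0.50818288 -0.3075547   0.076     ]
[ 0.42432198 -0.24814541  0.        ]
```

View pics/c2.png

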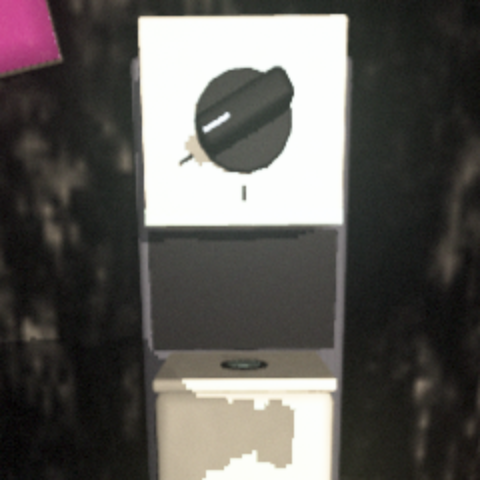

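The knob bar is turned to the open mark, so it clicked over. Next, to the rack.

Call:
carry_out(linear=[[0, -1, 0], [0, -1, 0], [0, -1, 0], [0, -1, 0], [0, -1, 0], [0, -1, 0], [0, -1, 0], [0, -1, 0], [0, -1, 0], [0, -1, 0], [0, -1, 0], [0, -1, 0]], rotation=[[0, 0, 0], [0, 0, 0], [0, 0, 0], [0, 0, 0], [0, 0, 0], [0, 0, 0], [0, 0, 0], [0, 0, 0], [0, 0, 0], [0, 0, 0], [0, 0, 0], [0, 0, 0]], grip=[-0.2, -0.2, -0.2, -0.2, -0.2, -0.2, -0.2, -0.2, -0.2, -0.2, -0.2, -0.2])

```text
time: 9.6
ee_pos: [0.5231, -0.1387, 0.2383]
tcp_rot: [180.0, 0.0, 91.6]
wrist_force: [0.2, -0.2, 0.5]
opening: 0.051
grasp_force: 0.0
```

Call:
carry_out(linear=[[0, -1, 0], [0, -1, 0], [0, -1, 0], [0, -1, 0], [0, -1, 0], [0, -1, 0], [0, -0.5, 0], [0, 0, 0], [0, 0, 0]], rotation=[[0, 0, 0], [0, 0, 0], [0, 0, 0], [0, 0, 0], [0, 0, 0], [0, 0, 0], [0, 0, 0], [0, 0, 0], [0, 0, 0]], grip=[-0.2, -0.2, -0.2, -0.2, -0.2, -0.2, -0.2, -0.2, -0.2])

```text
time: 10.5
ee_pos: [0.5231, -0.2675, 0.2382]
tcp_rot: [-180.0, -0.0, 91.6]
wrist_force: [-1.0, -0.2, -0.5]
opening: 0.0509
grasp_force: 0.0
```

Run:
```python
from h import *
m=bot.camera_model("wrist");np.save("m3.npy",m,allow_pickle=True)
im=bot.camera("wrist");cv2.imwrite("pics/w3.png",im)
o=bot.get_obs();print(o["time"],o["ee_pos"],o["tcp_rot"],o["opening"])
u,v=map(int,proj(m,(.52,-.235,.05)));print(u,v)
x0,y0=max(0,u-125),max(0,v-95)
print(x0,y0);cv2.imwrite("pics/c3.png",cv2.resize(im[y0:y0+190,x0:x0+250],None,fx=3,fy=3,interpolation=cv2.INTER_CUBIC))
```

```text
10.55 [ 0.52312102 -0.26719887  0.23831829] [-1.79997038e+02 -1.53443148e-02  9.16580158e+01] 0.050860977378567096
312 184
187 89
```

View pics/c3.png

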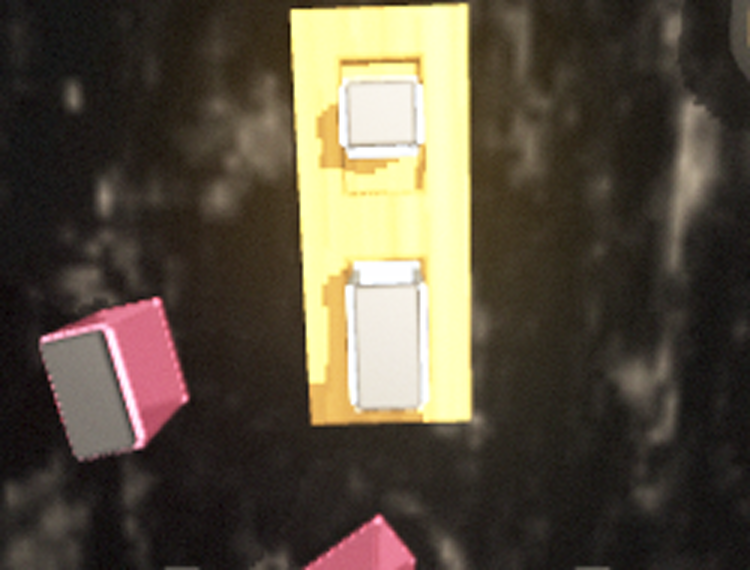

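The crop shows the long cell's grey cap at crop (390,347), and rack corners at (290,10), (468,5), (471,421), (311,424). Pink look-alikes are clear at left and at the bottom.

Run:
```python
from h import *
m=np.load("m3.npy",allow_pickle=True).item()
f=lambda p,z:onz(m,187+p[0]/3-.33,89+p[1]/3-.33,z)[:2]
for n,z,q in [("glass",.076,[(346,281),(428,281),(426,412),(351,411)]),("cap",.082,[(355,286),(424,285),(421,407),(359,407)]),("rack",.02,[(290,10),(468,5),(471,421),(311,424)]),("short",.082,[(346,83),(415,80),(415,146),(350,149)])]:
    P=np.array([f(p,z) for p in q]);e=np.diff(np.vstack([P,P[:1]]),axis=0)
    print(n,P.mean(0).round(4),np.linalg.norm(e,axis=1).round(4),np.degrees(np.arctan2(e[:,1],e[:,0])).round(1),cv2.minAreaRect((P*1000).astype(np.float32)))
```

```text
glass [ 0.5238 -0.25  ] [0.0243 0.0399 0.023  0.0396] [   1.6  -88.7 -179.2   93.2] ((523.582763671875, -250.12310791015625), (24.342254638671875, 39.852264404296875), 1.6052736043930054)
cap [ 0.5244 -0.249 ] [0.0201 0.0364 0.0186 0.0361] [   2.4  -89.3 -178.4   93. ] ((524.5410766601562, -249.0787353515625), (20.095317840576172, 36.34361267089844), 2.4285717010498047)
rack [ 0.522  -0.2164] [0.0587 0.1408 0.0586 0.1404] [   3.1  -86.8 -177.3   93.3] ((522.012939453125, -216.5389404296875), (58.70066833496094, 140.99903869628906), 3.24833607673645)
short [ 0.5202 -0.1838] [0.0191 0.0175 0.0183 0.0175] [   4.   -88.  -175.9   94.7] ((520.2802124023438, -183.77685546875), (19.113521575927734, 17.530990600585938), 3.954120635986328)
```

Call:
carry_out(linear=[[0, 0.44, 0], [0, 0.44, -0.5], [0, 0, -1], [0, 0, -1], [0, 0, -1], [0, 0, -1], [0, 0, -1], [0, 0, -1], [0, 0, -1], [0, 0, 0]], rotation=[[0, 0, 0.17], [0, 0, 0], [0, 0, 0], [0, 0, 0], [0, 0, 0], [0, 0, 0], [0, 0, 0], [0, 0, 0], [0, 0, 0], [0, 0, 0]], grip=[-0.2, -0.2, -0.2, -0.2, -0.2, -0.2, -0.2, -0.2, -0.2, -0.2])

```text
time: 11.55
ee_pos: [0.5218, -0.2485, 0.0858]
tcp_rot: [-179.8, -0.1, 93.1]
wrist_force: [-0.4, 0.4, -0.4]
opening: 0.0513
grasp_force: 0.0
```

Call:
carry_out(linear=[[0, 0, -0.5], [0, 0, -0.7], [0, 0, -0.7], [0, 0, -0.25], [0, 0, 0]], rotation=[[0, 0, 0], [0, 0, 0], [0, 0, 0], [0, 0, 0], [0, 0, 0]], grip=[-0.2, -0.2, -0.2, -0.2, -0.2])

```text
time: 12.05
ee_pos: [0.5225, -0.25, 0.0441]
tcp_rot: [-179.9, -0.0, 93.0]
wrist_force: [0.3, -0.7, -0.1]
opening: 0.0515
grasp_force: 0.0
```

Call:
carry_out(linear=[[0, 0, 0], [0, 0, 0], [0, 0, 0], [0, 0, 0], [0, 0, 0], [0, 0, 0]], rotation=[[0, 0, 0], [0, 0, 0], [0, 0, 0], [0, 0, 0], [0, 0, 0], [0, 0, 0]], grip=[0.2, 0.4, 0.7, 1, 1, 1], grip_force=30)

```text
time: 12.65
ee_pos: [0.5234, -0.2505, 0.0459]
tcp_rot: [179.9, 0.0, 93.0]
wrist_force: [-0.5, 0.4, 5.3]
opening: 0.0236
grasp_force: 34.2
```

Call:
carry_out(linear=[[0, 0, 0.3], [0, 0, 0.6], [0, 0, 0.8], [0, 0, 0.8], [0, 0, 0.8], [0, 0, 0.8], [0, 0, 0.8], [0, 0, 0.8], [0, 0, 0.8], [0, 0, 0], [0, 0, 0]], rotation=[[0, 0, 0], [0, 0, 0], [0, 0, 0], [0, 0, 0], [0, 0, 0], [0, 0, 0], [0, 0, 0], [0, 0, 0], [0, 0, 0], [0, 0, 0], [0, 0, 0]], grip=[1, 1, 1, 1, 1, 1, 1, 1, 1, 1, 1])

```text
time: 13.75
ee_pos: [0.5232, -0.2503, 0.1754]
tcp_rot: [180.0, 0.0, 93.0]
wrist_force: [-0.3, 0.3, -1.8]
opening: 0.0237
grasp_force: 33.5
```

Run:
```python
from h import *
out=[]
o=bot.get_obs();print(o["time"],o["ee_pos"],o["tcp_rot"],o["opening"],o["grasp_force"],o["wrist_force"])
for n in ["scene","side","wrist"]:
    m=bot.camera_model(n);im=bot.camera(n);np.save(f"m4{n}.npy",m,allow_pickle=True);cv2.imwrite(f"pics/{n}4.png",im)
    u,v=map(int,proj(m,o["ee_pos"]));w=(120,90) if n=="wrist" else (48,36);x0=min(max(0,u-w[0]),640-2*w[0]);y0=min(max(0,v-w[1]),480-2*w[1]);print(n,u,v,x0,y0)
    out.append(cv2.resize(im[y0:y0+2*w[1],x0:x0+2*w[0]],(400,300),interpolation=cv2.INTER_CUBIC))
cv2.imwrite("pics/c4.png",np.vstack([np.hstack(out[:2]),np.hstack([out[2],out[2]*0])]))
```

```text
13.75 [ 0.52317005 -0.25029971  0.17537834] [1.79977094e+02 1.20951086e-02 9.30183704e+01] 0.023710492393837636 33.539326786994934 [-0.25509316  0.25650991 -1.76850805]
scene 352 268 304 232
side 364 168 316 132
wrist 314 302 194 212
```

View pics/c4.png

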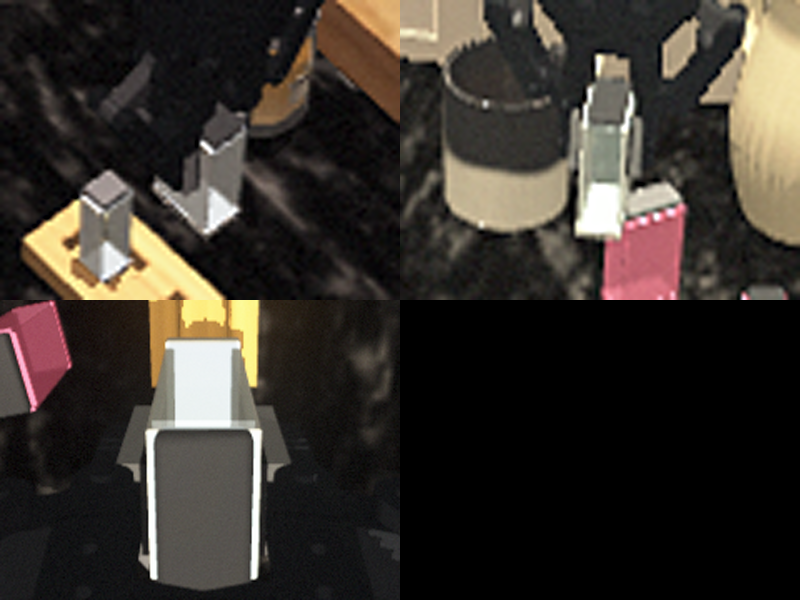

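The cell is held upright on its frosted sides: wrist crop shows the glass top edge at (148..260,430) and the rear at about row 580. In the side crop the bottom front corners are about (580,232) and (620,238).

Run:
```python
from h import *
L=lambda n:np.load(f"m4{n}.npy",allow_pickle=True).item()
W,S,D=L("wrist"),L("scene"),L("side")
for q in [(148,430),(260,430),(258,577),(152,577)]:
    print('glass top',onz(W,194+q[0]/1.6667-.2,212+(q[1]-300)/1.6667-.2,.2055).round(4))
for q in [(165,340),(242,340)]: print('bottom +y edge',onz(W,194+q[0]/1.6667-.2,212+(q[1]-300)/1.6667-.2,.1355).round(4))
print("predicted side/scene bottoms if z=.1355, centre (.5233,-.2503)")
a=np.radians(3)
for sx,sy in [(-1,1),(1,1),(1,-1),(-1,-1)]:
    x,y=sx*.012,sy*.02;p=(.5233+x*np.cos(a)-y*np.sin(a),-.2503+x*np.sin(a)+y*np.cos(a),.1355)
    s=proj(S,p);d=proj(D,p);print(sx,sy,'scene',((s[0]-304)*4.167),((s[1]-232)*4.167),'side',400+(d[0]-316)*4.167,(d[1]-132)*4.167)
```

```text
glass top [ 0.5115 -0.2317  0.2055]
glass top [ 0.5343 -0.2305  0.2055]
glass top [ 0.5366 -0.2653  0.2055]
glass top [ 0.5133 -0.2666  0.2055]
bottom +y edge [ 0.5102 -0.2308  0.1355]
bottom +y edge [ 0.5353 -0.2295  0.1355]
predicted side/scene bottoms if z=.1355, centre (.5233,-.2503)
-1 1 scene 152.03234506452864 187.41995904115421 side 617.080143179657 238.0887548835567
1 1 scene 186.9884866537058 162.32516819163672 side 571.8310492049707 232.66512947358245
1 -1 scene 241.55840703169133 211.13013491885317 side 582.9663481808846 188.05186268234092
-1 -1 scene 206.4869337012619 237.128342943785 side 627.2225812806482 193.24245933415258
```

Call:
carry_out(linear=[[0, 0.5, 0], [0, 0.9, 0], [0, 0.9, 0], [0, 0.9, 0], [0, 0.9, 0], [0, 0.9, 0], [0, 0.9, 0], [0, 0.9, 0], [0, 0.9, 0], [0, 0.9, 0], [0, 0.9, 0], [0, 0.9, 0]], rotation=[[0, 0, 0], [0, 0, 0], [0, 0, 0], [0, 0, 0], [0, 0, 0], [0, 0, 0], [0, 0, 0], [0, 0, 0], [0, 0, 0], [0, 0, 0], [0, 0, 0], [0, 0, 0]], grip=[1, 1, 1, 1, 1, 1, 1, 1, 1, 1, 1, 1])

```text
time: 15.1
ee_pos: [0.5225, -0.04, 0.1754]
tcp_rot: [180.0, -0.0, 93.1]
wrist_force: [-0.1, -0.3, -0.5]
opening: 0.0237
grasp_force: 33.5
```

Call:
carry_out(linear=[[0.08, 0.9, 0], [0, 0.9, 0], [0, 0.9, 0], [0, 0.9, 0], [0, 0.9, 0], [0, 0.9, 0], [0, 0.9, 0], [0, 0.9, 0], [0, 0.9, 0], [0, 1, 0], [0, 0, 0], [0, 0, 0]], rotation=[[0, 0, -0.08], [0, 0, 0], [0, 0, 0], [0, 0, 0], [0, 0, 0], [0, 0, 0], [0, 0, 0], [0, 0, 0], [0, 0, 0], [0, 0, 0], [0, 0, 0], [0, 0, 0]], grip=[1, 1, 1, 1, 1, 1, 1, 1, 1, 1, 1, 1])

```text
time: 16.3
ee_pos: [0.5239, 0.1407, 0.1753]
tcp_rot: [-180.0, 0.0, 92.5]
wrist_force: [-0.1, -0.7, -1.3]
opening: 0.0233
grasp_force: 33.5
```

Run:
```python
from h import *
o=bot.get_obs();print(o["time"],o["ee_pos"],o["tcp_rot"],o["opening"],o["grasp_force"])
m=bot.camera_model("wrist");np.save("m5.npy",m,allow_pickle=True);im=bot.camera("wrist");cv2.imwrite("pics/w5.png",im)
cv2.imwrite("pics/s5.png",bot.camera("scene"))
for p in [(.49,.249,.092),(.56,.25,.092)]:print(proj(m,p))
cv2.imwrite("pics/c5.png",cv2.resize(im[80:400,170:470],(750,600*320*750//(300*800)) if 0 else None,fx=1.8,fy=1.8))
```

```text
16.3 [0.52393473 0.14065185 0.17529344] [-1.79993324e+02  9.02081878e-03  9.24837673e+01] 0.023283571430353596 33.497323393821716
(np.float64(265.65936022929725), np.float64(73.43362922798866))
(np.float64(381.3679104562181), np.float64(77.0851553134207))
```

View pics/c5.png

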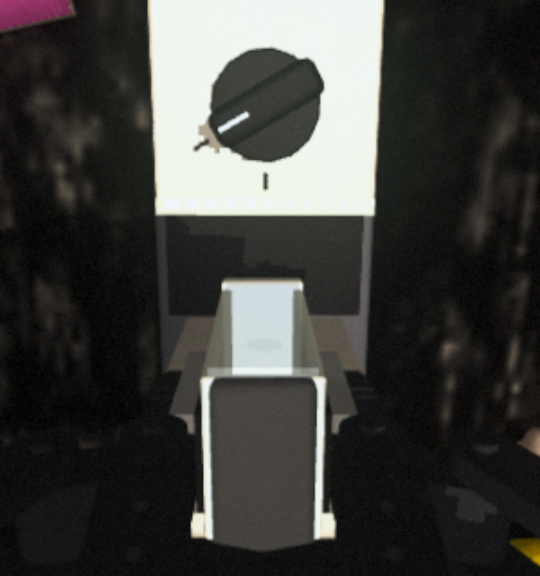

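The wrist crop shows the cell above the gap, with the lamp's near edge from (157,215) to (375,214) and the knob still open. I'll check the edge position before lowering.

Run:
```python
from h import *
m=np.load("m5.npy",allow_pickle=True).item();im=cv2.imread("pics/w5.png")
mk=(im[:215,240:400].min(2)>150).astype(np.uint8);n,l,st,_=cv2.connectedComponentsWithStats(mk);k=1+st[1:,4].argmax()
P=np.array([onz(m,a+240,b,.092)[:2] for b,a in np.argwhere(l==k)],np.float32)
print(st[k],cv2.minAreaRect(P*1000))
for q in [(157,215),(375,214)]:print(onz(m,170+q[0]/1.8-.2,80+q[1]/1.8-.2,.092))
for q in [(218,280),(303,280)]:print('cell bottom +y',onz(m,170+q[0]/1.8-.2,80+q[1]/1.8-.2,.1355))
# side faces of lamp
```

```text
[   12    74   131   126 12502] ((522.424560546875, 212.16543579101562), (80.08889770507812, 75.77289581298828), 2.472447633743286)
[0.48460501 0.17245615 0.092     ]
[0.56479791 0.17628034 0.092     ]
cell bottom +y [0.51050936 0.16003557 0.1355    ]
cell bottom +y [0.53629421 0.16114537 0.1355    ]
```

Call:
carry_out(linear=[[0.04, 0.08, 0], [0, 0, -0.3], [0, 0, -0.5], [0, 0, -0.5], [0, 0, -0.5], [0, 0, -0.5], [0, 0, -0.5], [0, 0, -0.5], [0, 0, 0]], rotation=[[0, 0, 0], [0, 0, 0], [0, 0, 0], [0, 0, 0], [0, 0, 0], [0, 0, 0], [0, 0, 0], [0, 0, 0], [0, 0, 0]], grip=[1, 1, 1, 1, 1, 1, 1, 1, 1])

```text
time: 17.3
ee_pos: [0.5247, 0.1411, 0.1075]
tcp_rot: [-179.9, 0.0, 92.4]
wrist_force: [-0.5, 0.2, -0.8]
opening: 0.0236
grasp_force: 33.5
```

Call:
carry_out(linear=[[0, 0, -0.4], [0, 0, -0.4], [0, 0, -0.4], [0, 0, -0.4], [0, 0, -0.3], [0, 0, -0.25], [0, 0, 0], [0, 0, 0], [0, 0, 0]], rotation=[[0, 0, 0], [0, 0, 0], [0, 0, 0], [0, 0, 0], [0, 0, 0], [0, 0, 0], [0, 0, 0], [0, 0, 0], [0, 0, 0]], grip=[1, 1, 1, 1, 1, 1, 1, 1, 1])

```text
time: 18.2
ee_pos: [0.5257, 0.1414, 0.0667]
tcp_rot: [180.0, -0.0, 92.4]
wrist_force: [0.4, 0.7, -0.7]
opening: 0.0239
grasp_force: 33.5
```

Run:
```python
from h import *
o=bot.get_obs();print(o["time"],o["ee_pos"],o["tcp_rot"],o["opening"],o["grasp_force"],o["wrist_force"])
out=[]
for n,(x0,y0) in {"scene":(195,140),"side":(270,260),"wrist":(195,120)}.items():
    im=bot.camera(n);m=bot.camera_model(n);cv2.imwrite(f"pics/{n}6.png",im);w,h=(240,180) if n=="wrist" else (120,90)
    out.append(cv2.resize(im[y0:y0+h,x0:x0+w],(400,300),interpolation=cv2.INTER_CUBIC))
a=np.radians(2.47);d=bot.camera("scene")
jar=[bot.camera("side")[100:280,230:420]]
cv2.imwrite("pics/c6.png",np.vstack([np.hstack(out[:2]),np.hstack([out[2],cv2.resize(jar[0],(400,300))])]))
```

```text
18.2 [0.5256862  0.14136584 0.06667279] [ 1.79965992e+02 -6.30376031e-03  9.23754635e+01] 0.023882204728542175 33.480024933815 [ 0.36801418  0.71498009 -0.68607728]
```

View pics/c6.png

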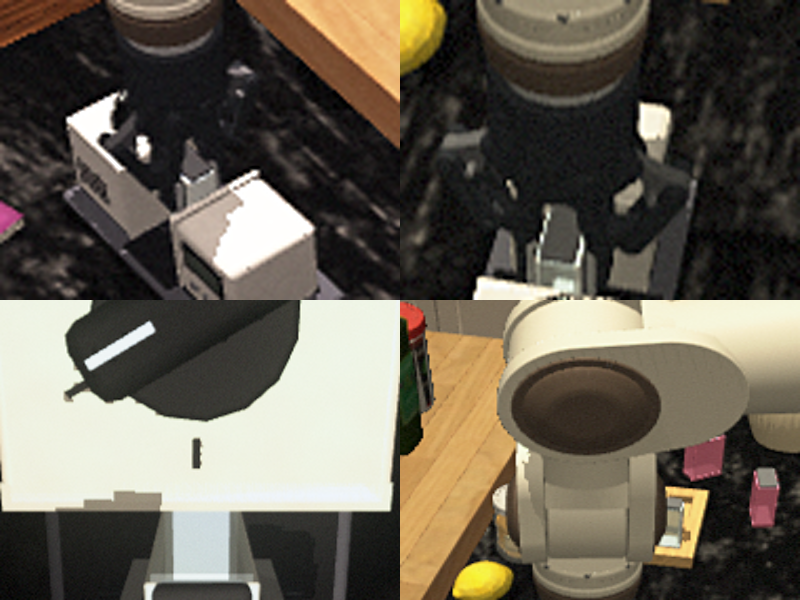

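The cell sits centred in the gap with the knob open and nothing touching. The wrist crop puts it about 0.9 mm to +x of the lamp's middle. I'll nudge it, let it settle and hand in.

Call:
carry_out(linear=[[-0.04, 0.03, 0], [0, 0, 0], [0, 0, 0], [0, 0, 0], [0, 0, 0]], rotation=[[0, 0, 0], [0, 0, 0], [0, 0, 0], [0, 0, 0], [0, 0, 0]], grip=[1, 1, 1, 1, 1])

```text
time: 18.95
ee_pos: [0.5247, 0.1419, 0.0663]
tcp_rot: [180.0, -0.0, 92.4]
wrist_force: [0.1, 0.6, -0.1]
opening: 0.0234
grasp_force: 33.5
```

```bash
python3 -c "
from h import *
o=bot.get_obs();print(o['ee_pos'],o['grasp_force'],o['wrist_force']);print(bot.job_done())"
```

```text
[0.52467058 0.14194253 0.06629864] 33.48108887672424 [ 0.0795411   0.62494434 -0.12208257]
the job is handed in; nothing more can be done
None
```

I turned the shutter knob until it clicked open and handed the job in at about 19 s with the long cell held by its frosted sides, upright and centred on the beam between the heads; the hand-in returned no verdict.

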